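Tip a neck-heel blank over the step of a planing board and bed it against the end stop

ROBOT

A 7-joint arm with a two-finger parallel gripper is mounted at the origin on the work surface. World frame = base frame: x ahead of the robot, y to its left, z up, the work surface at z = 0. Lengths are in m, angles in rad, forces in N, time in s.
With the tool pointing down it reaches from about 0.425 to 0.925 m from the base axis. Payload 6.8 kg.
Tool frame: the origin (TCP) lies midway between the tips of the shut fingers; the grasp point (between the pads) lies 19 mm behind it; z points along the fingers, y is the line along which they close (so a half turn about z gives the same grasp; the last joint's range is limited). The gripper opens to 85 mm and grips with 20 to 120 N. Pads are 22 mm wide; open, the fingers measure 114 mm over their backs; the gripper's body (76 mm by 85 mm) begins 54 mm behind the grasp point. The pads swing forward as they close: fully open they stand 13 mm farther back than shut.
Start: joints at [-0.108, 0.477, 0.022, 1.555, -0.011, 1.109, -0.083], TCP at [0.675, 0, 0.231] pointing down, gripper open.
Joint ranges: [-2.96, 2.96], [-0.34, 2.1], [-1.41, 1.46], [0.24, 2.44], [-1.37, 4.51], [0.17, 1.92], [-2.96, 2.96]. Speed limits (rad/s): [2.39, 2.39, 3.14, 3.14, 3.14, 3.14, 3.14].

INTERFACE

Orientations are given as [roll, pitch, yaw] about the fixed x, y, z axes, in that order (R = Rz(yaw) Ry(pitch) Rx(roll)).
In Python, from plant import get_state, cams, manip gives the robot as it stands.
- The arm moves only by the tool jog_arm, never from a script. Its argument "motion" is a list of rows, each an object of numbers: "grip": the gripper command: -1 is fully open, 1 is shut, values between are in proportion; "tx", "ty", "tz": the shift along the world's x, y, z in cm; "yaw": the turn about the world's z in rad. A call has 1 to 20 rows; each row is the pose to reach, as a shift and turn from the pose commanded when the call began; what a row does not reach only later rows make up. A row lasts 1/8 s, in which the tool goes at most 62.5 mm and 10.7 degrees, less where a joint would pass 70% of its speed; a pose out of reach is approached as far as the arm can. A call with a gripper value outside its range is refused whole. The fingers move at their own pace and stop on an object; "newtons" is the grip in N (left out, the last holds). Time passes only in rows, so rows that repeat a pose let the fingers close. It gives the time, the measured TCP pose, the force, the opening and the grip force at its end, in the units of the state.
- get_state(): the state, without advancing time (a new reading comes with each control period).
- cams.read_camera(name): name is "scene" or "side" or "wrist"; returns (picture, depth): 400x640x3 uint8, blue, green, red; 400x640 float32, m along the optical axis (not along the pixel's ray), 0 where there is no reading.
- cams.calibration(name): a dict with "vertical_fov" (degrees; the focal length in pixels is half the picture's height over the tangent of half this angle, whatever the lens; pixels are square), "cx", "cy" (the principal point, pixels), "view" (4x4, takes a point from world to camera coordinates); the wrist camera has in their place "T_tool_cam" (4x4, takes a point from camera to tool coordinates, whose origin is the TCP and whose axes are the flange's). Camera axes: x right, y down, z forward; pixel columns grow to the right and rows downward; lengths in m; the calibration is good to about 2 mm. The wrist camera is an equidistant fisheye: a pixel r from the principal point sees the ray r / f radians off the axis. A picture is of the moment at which its call begins: read the wrist's pose just before it. calibration takes no time and is no camera call.
- manip.job_done(): hands the job in; it is judged then, once.
The state is a dict: "time": time; "joint_positions": joint angles; "qd": joint speeds; "joint_torque": joint torques, N m; "eef_pos": TCP position; "ee_rot": TCP orientation; "contact_force": force on the tool from outside, world axes, zero at the start; "moment": the same for the moment, N m; "gripper_width": opening from 0.0 (shut) to 1.0 (fully open); "finger_force": force on a finger pad.
Only numpy, scipy, OpenCV 4.12 (cv2) and the standard library are available. Lean on these libraries where they do the work, as an engineer would, in place of code of your own. Each camera call takes 0.05 s, during which the arm holds its last target. There are 200 camera calls.

TASK

Get the standing wooden blank ready for planing: bring it up until its foot is square against the low step of the planing board, then push it high up so that it tips over the step and lies flat on the cork bed, its foot still at the step. Then slide it along the bed and press its head end gently home, square against the end stop, keeping about 5 N on for a second, never over 10 N, because the stop is only friction-held and must not shift. Leave the mug, tape measure and pincers where they are.

Things in the scene. Friction and masses are not known exactly. Their poses are not given: they have to be found in the camera images.
- board: planing board fixed to the bench, 420 x 150 mm. Origin on the bench under the step, on the centre line; x runs from the low apron to the raised bed (roughly away from the robot), z up. Rubber-faced apron: x -150 to 0 mm, top 18 mm above the bench; at x = 0 a vertical step, 12 mm high, up to the cork-faced bed (x 0 to 270 mm, top 30 mm above the bench)
- step (a point): middle of the foot of the step, at apron level (x 0, y 0, z 18 mm on the board); axes as the board's
- blank: loose laminated wood blank, pale with a dark strip, 50 mm thick (its x), 60 wide (y), 130 tall (z), about 0.25 kg; origin: centre of its foot face. It starts upright on the apron, 10 to 30 mm before the step, +x face to the step but not square; the apron is grippy, so it rocks if dragged. Once tipped, that face lies on the cork, its foot 10 to 30 mm over the step's edge; it slides at 1 to 4 N
- blank_foot (a point): middle of the lower edge of the blank's +x face (the edge that meets the step): blank x 25 mm, y 0, z 0
- blank_head (a point): centre of the blank's head end face (the top while it stands): blank z 130 mm
- endstop: end stop, a dark wooden bar across the bed near its far end, 28 mm thick, 140 wide, 30 high, with two brass thumb nuts up to 48 mm above the bed. Its face stands 150 to 185 mm from the step. It is friction-held and would slide along the board at about 14 N; press it with less than 10 N. Origin: middle of the face towards the step, at bed level; axes as the board's
- stop_face (a point): middle of the end stop's face towards the step, 25 mm above the bed; axes as the board's
- mug: white mug beside the board, 80 mm across, 95 mm high; origin under its centre; leave it alone
- tape: black and yellow tape measure beside the board, 68 x 38 x 66 mm high; origin under its centre; leave it alone
- pincers: steel pincers lying flat beside the board, 160 mm long (its x), 60 mm wide, 17 mm high; origin on the bench near its middle; leave them alone
Things that resemble listed ones, but are neither listed nor needed, are in the scene too. There is more than one size of the blank; the job needs the middle-sized.

How it is judged:
On the way, in this order (a step that is already met when the one before it is completed fails the run):
1. the blank stands with its foot square against the step (x of blank_foot in the frame of step above -0.003 m and z of blank_foot in the frame of step below 0.004 m and angle between blank's own z axis and vertical below 0.06 rad and angle between the x axis of blank and the x axis of board, either way round below 0.06 rad), for 0.2 s.
2. the blank lies flat on the bed, tipped over the step, its foot still at the step (angle between the z axis of blank and the x axis of board, either way round below 0.1 rad and angle between the x axis of blank and the z axis of board, either way round below 0.06 rad and x of blank_foot in the frame of step between -0.04 and 0.01 m), for 0.2 s.
3. the blank, lying flat, is pressed lightly against the end stop for a moment (contact force between blank and endstop above 2 N and angle between the x axis of blank and the z axis of board, either way round below 0.06 rad), for 0.4 s.
At the end, for the whole second after the job is handed in: The blank lies flat on the cork bed (within 0.04 rad), within the bed's width, its head end square (0.04 rad) against the end stop with a gap under 2.5 mm, at rest and released; the end stop has not shifted by more than 1.5 mm (x of blank_head in the frame of stop_face between -0.0025 and 0.0025 m and angle between the z axis of blank and the x axis of board, either way round below 0.04 rad and angle between the x axis of blank and the z axis of board, either way round below 0.04 rad and y of blank_head in the frame of stop_face between -0.045 and 0.045 m and z of blank_head in the frame of stop_face between -0.004 and 0.004 m and linear speed of blank below 0.01 m/s); the robot touches nothing.
It fails at once if the end stop is shifted by more than 1.5 mm (distance of endstop from where it was at the start of the episode above 0.0015 m).
It fails at once if the blank is pressed against the end stop with over 10 N (contact force between blank and endstop above 10 N).
It fails at once if the mug, tape measure or pincers are shoved more than 15 mm (distance of any of mug, tape, pincers from where it was at the start of the episode above 0.015 m).
It also fails if it takes over 67 s, if anything falls off the work surface, if the arm or the gripper's body presses on something with over 40 N, if the wrist force passes 120 N, or if a joint passes its speed limit or range.

## Working session

There is one attempt and no reset: what is moved stays moved. The work goes in short steps, Python scripts to look and compute and a tool call to move; the robot and the scene stay as the last step left them, time stands still between calls to the robot, and variables do not carry over. Pictures are saved under pics/ and viewed, at most 10 in all, crops included, and the job is handed in when it is done.

Besides the shell and the picture viewer there is one more tool, called after "Emit:" as a command line: name --argument value ..., lists and objects as JSON in quotes. jog_arm: Moves the arm, as the interface text tells. Its arguments: {"type":"object","properties":{"motion":{"type":"array","items":{"type":"object","properties":{"grip":{"type":"number"},"tx":{"type":"number"},"ty":{"type":"number"},"tz":{"type":"number"},"yaw":{"type":"number"}}}},"newtons":{"type":"number"}},"required":["motion"]}

```bash
ls; mkdir -p pics; cat > h.py <<'E'
import numpy as np,cv2
from plant import get_state,cams,manip
def shot(n,fn=None):
    im,d=cams.read_camera(n)
    if fn: cv2.imwrite('pics/'+fn,im)
    return im,d
def world(n,d,u,v):
    c=cams.calibration(n); f=200/np.tan(np.radians(c['vertical_fov'])/2)
    u=np.asarray(u);v=np.asarray(v);z=d[v,u]
    P=np.stack([(u-c['cx'])/f*z,(v-c['cy'])/f*z,z,np.ones_like(z)],-1)
    return (P@np.linalg.inv(np.array(c['view'])).T)[...,:3]
def cloud(n,d):
    v,u=np.mgrid[:400,:640]; return world(n,d,u,v)
E
python3 - <<'E'
from h import *
for n in('scene','side'):
    im,d=shot(n,n+'1.png'); np.savez('pics/'+n+'1.npz',im=im,d=d); print(cams.calibration(n),(d>0).mean())
s=get_state();print(s)
E
```

```text
pics
{'vertical_fov': 48.63068419302991, 'cx': 318.59698931827137, 'cy': 198.57353410000022, 'view': array([[ 0.23220562,  0.97250698, -0.01762739, -0.18486735],
       [ 0.63460679, -0.16520953, -0.75497022, -0.25855496],
       [-0.73712603,  0.16412187, -0.65552211,  1.53479197],
       [ 0.        ,  0.        ,  0.        ,  1.        ]])} 0.99617578125
{'vertical_fov': 57.84902404135834, 'cx': 316.80643706431545, 'cy': 200.19827024584416, 'view': array([[-0.8833946 , -0.46840312,  0.01457714,  0.52330996],
       [-0.2944481 ,  0.53058416, -0.79484638,  0.24666201],
       [ 0.36457412, -0.70645521, -0.60663559,  0.79949705],
       [ 0.        ,  0.        ,  0.        ,  1.        ]])} 0.996109375
{'time': 0.1, 'joint_positions': array([-0.10807912,  0.47772525,  0.02234256,  1.55630401, -0.01152702,
        1.10929402, -0.08310183]), 'qd': array([ 0.00040481, -0.00143439,  0.00011182, -0.00365838, -0.00051479,
        0.00240526,  0.00047215]), 'joint_torque': array([ 5.69385389e-03, -5.97765398e+01,  1.61440808e+00, -2.81952703e+01,
        1.29656185e-02,  5.02699884e-03, -1.13572563e-05]), 'eef_pos': array([ 6.74491628e-01, -1.47269943e-05,  2.30438197e-01]), 'ee_rot': array([-3.13999239e+00,  9.18640524e-05,  1.57078224e+00]), 'contact_force': array([ 1.02467714, -0.1352016 ,  0.37615752]), 'moment': array([ 0.00759299, -0.01225962,  0.00475693]), 'finger_force': 0.0, 'gripper_width': 1.0018943868794326}
```

View pics/scene1.png

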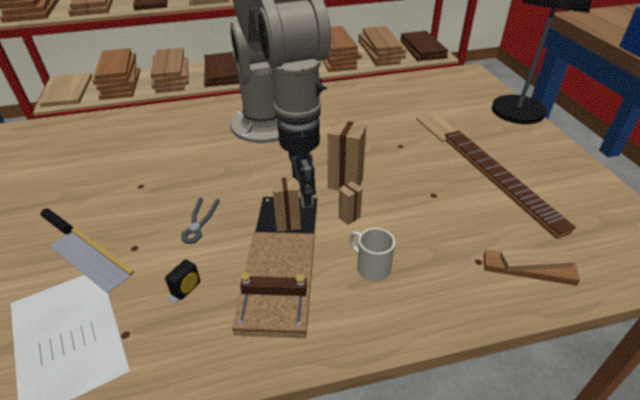

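View pics/side1.png

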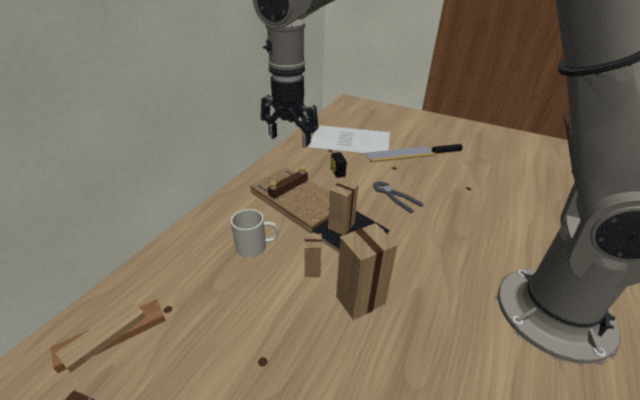

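The scene view shows three blanks: one on the apron at (287,205), a small one at (350,203) and a large one at (346,155). The one standing on the black apron is the middle-sized. The end stop is at (273,286) and the mug at (375,253). I'll measure sizes and poses, then confirm with a crop.

```bash
python3 - <<'E'
from h import *
A=[]
for n in('scene','side'):
    z=np.load(f'pics/{n}1.npz');im,d=z['im'],z['d'];P=cloud(n,d)
    def rect(m,name):
        q=P[m][:,:2].astype(np.float32)
        if len(q)<15: print(n,name,'few',len(q));return
        r=cv2.minAreaRect(q);print(n,name,len(q),np.round(r[0],4),np.round(r[1],4),round(r[2],1),'z',np.round(np.median(P[m][:,2]),4))
    X,Y,Z=P[...,0],P[...,1],P[...,2]
    h=(d>0)&(X>.4)&(X<1.1)&(abs(Y)<.35)
    m=(h&(Z>.05)&(Z<.26)).astype(np.uint8)
    k,l,st,c=cv2.connectedComponentsWithStats(m)
    for i in range(1,k):
        if st[i,4]>60:
            mm=l==i; zt=np.percentile(Z[mm],97); print(n,st[i],'top',round(zt,4)); rect(mm&(Z>zt-.006),'topface')
    bed=h&(abs(Z-.030)<.005); 
    k,l,st,c=cv2.connectedComponentsWithStats(bed.astype(np.uint8));i=1+np.argmax(st[1:,4]);rect(l==i,'bed')
    ap=h&(abs(Z-.018)<.005)&(im.max(2)<70)
    k,l,st,c=cv2.connectedComponentsWithStats(ap.astype(np.uint8));i=1+np.argmax(st[1:,4]);rect(l==i,'apron')
    A.append(cv2.resize(im[100:350,180:440] if n=='scene' else im[130:330,230:440],(400,400)))
cv2.imwrite('pics/crop.png',np.hstack(A))
E
```

```text
scene [ 328  128   36   54 1500] top 0.1895
scene topface 213 [0.4212 0.1735] [0.0864 0.0425] 89.8 z 0.1884
scene [ 271  173   29   50 1118] top 0.1514
scene topface 375 [ 0.5639 -0.0201] [0.0595 0.1341] 84.7 z 0.1495
scene [338 182  25  29 531] top 0.1034
scene topface 211 [0.5255 0.147 ] [0.0419 0.0483] 27.9 z 0.1012
scene [ 350  228   45   41 1119] top 0.0967
scene topface 245 [0.7077 0.1538] [0.0785 0.0798] 85.5 z 0.0951
scene [164 259  33  30 543] top 0.0696
scene topface 356 [ 0.6597 -0.2755] [0.0374 0.0652] 45.5 z 0.0669
scene [240 273  67  19 961] top 0.0793
scene topface 117 [ 0.7366 -0.0839] [0.1332 0.0187] 74.2 z 0.0781
scene bed 5394 [ 0.6971 -0.0728] [0.1506 0.2747] 73.7 z 0.0314
scene apron 510 [ 0.4764 -0.0631] [0.0506 0.1355] 79.8 z 0.0197
side [331 152  16  15 166] top 0.0664
side topface 110 [ 0.6584 -0.2721] [0.0337 0.0695] 44.4 z 0.0642
side [267 167  41  28 384] top 0.0767
side topface 48 [ 0.7362 -0.0814] [0.1352 0.0183] 75.0 z 0.0758
side [ 328  179   30   48 1075] top 0.1484
side topface 316 [ 0.525  -0.0149] [0.0643 0.0511] 83.8 z 0.147
side [231 209  48  35 949] top 0.0948
side topface 186 [0.7068 0.1556] [0.0758 0.0797] 38.7 z 0.0932
side [ 337  225   35   73 1025] top 0.1877
side topface 380 [0.4204 0.1759] [0.0882 0.0407] 89.9 z 0.1865
side [304 234  17  30 491] top 0.1009
side topface 253 [0.5265 0.1501] [0.0372 0.0476] 29.5 z 0.0993
side bed 2082 [ 0.6979 -0.0713] [0.1542 0.2739] 73.5 z 0.0292
side apron 366 [0.5348 0.0221] [0.0649 0.0996] 73.4 z 0.0174
```

View pics/crop.png

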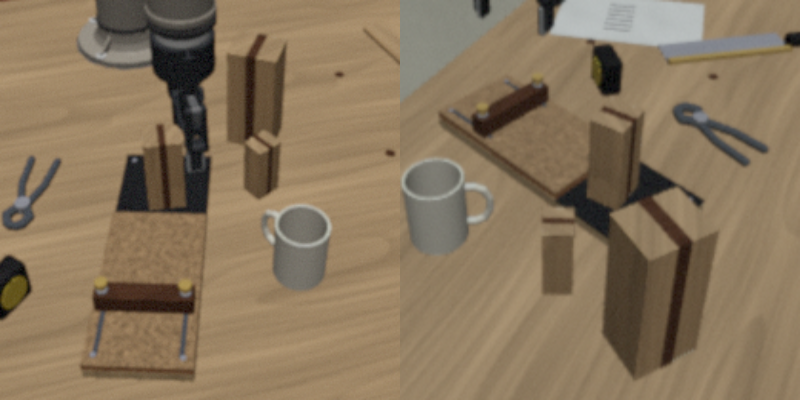

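The crop confirms it: the middle blank has its top at 0.148 m, which is 18 + 130 mm, and stands on the black apron with its dark strip. The top of the small one is at 0.10 m and the large one at 0.188 m.

Board yaw is about -16.4° with its origin near (0.568, -0.034). Blank yaw is about -6.2° with its centre near (0.525, -0.015). I'll grip the blank across its y faces.

Emit:
jog_arm --motion '[{"tx": -5, "ty": -0.5, "tz": 1, "yaw": 0.18, "grip": -1}, {"tx": -10, "ty": -1, "tz": 1, "yaw": 0.36}, {"tx": -15, "ty": -1.5, "tz": 1, "yaw": 0.54}, {"tx": -15, "ty": -1.5, "tz": 1, "yaw": 0.72}, {"tx": -15, "ty": -1.5, "tz": 1, "yaw": 0.9}, {"tx": -15, "ty": -1.5, "tz": 1, "yaw": 1.08}, {"tx": -15, "ty": -1.5, "tz": 1, "yaw": 1.26}, {"tx": -15, "ty": -1.5, "tz": 1, "yaw": 1.44}, {"tx": -15, "ty": -1.5, "tz": 1, "yaw": 1.463}, {"tx": -15, "ty": -1.5, "tz": 1, "yaw": 1.463}]'

```text
$.motion[1]: bad value
```

```bash
python3 - <<'E'
from h import *
s=get_state();print(s['eef_pos'],s['ee_rot'],s['time'],s['contact_force'])
im,d=shot('scene');P=cloud('scene',d);X,Y,Z=P[...,0],P[...,1],P[...,2]
h=(X>.4)&(X<1)&(abs(Y)<.2)
m=h&(abs(Z-.149)<.004);m&=(X>.46)&(X<.6)&(abs(Y+.015)<.06)
r=cv2.minAreaRect(P[m][:,:2].astype(np.float32));print('top',m.sum(),r)
m=h&(abs(Z-.031)<.004)
q=P[m][:,:2]; u=np.array([np.cos(-.287),np.sin(-.287)]);w=np.array([-u[1],u[0]])
o=np.array([.568,-.034]);a=(q-o)@u;b=(q-o)@w
print('bed a',np.percentile(a,[.3,1,99,99.7]),'b',np.percentile(b,[1,99]))
m=h&(Z>.04)&(Z<.06);q=P[m][:,:2];a=(q-o)@u;b=(q-o)@w;k=(a>.12)&(a<.24)&(abs(b)<.08)
print('stop a',np.percentile(a[k],[1,5,50,95,99]),np.percentile(b[k],[2,98]))
for lo,hi in((-.06,-.02),(-.02,.02),(.02,.06)):
    print(np.percentile(a[k&(b>lo)&(b<hi)],[2,98]))
E
```

```text
[ 6.74491628e-01 -1.47269943e-05  2.30438197e-01] [-3.13999239e+00  9.18640524e-05  1.57078224e+00] 0.1 [ 1.02467714 -0.1352016   0.37615752]
top 366 ((0.5261284112930298, -0.01662544161081314), (0.05956904962658882, 0.05553204566240311), 84.6759262084961)
bed a [-0.1994522  -0.07799499  0.27025876  0.27083035] b [-0.07395021  0.22208892]
stop a [0.1603729  0.17887206 0.18893015 0.19058919 0.19121375] [-0.06636841  0.06914326]
[0.16201232 0.19107576]
[0.17261084 0.19127663]
[0.18203061 0.19081537]
```

Emit:
jog_arm --motion '[{"tx": -5, "ty": -0.5, "tz": 1, "yaw": 0.18, "grip": -1}, {"tx": -10, "ty": -1, "tz": 1, "yaw": 0.36, "grip": -1}, {"tx": -15, "ty": -1.6, "tz": 1, "yaw": 0.54, "grip": -1}, {"tx": -15, "ty": -1.6, "tz": 1, "yaw": 0.72, "grip": -1}, {"tx": -15, "ty": -1.6, "tz": 1, "yaw": 0.9, "grip": -1}, {"tx": -15, "ty": -1.6, "tz": 1, "yaw": 1.08, "grip": -1}, {"tx": -15, "ty": -1.6, "tz": 1, "yaw": 1.26, "grip": -1}, {"tx": -15, "ty": -1.6, "tz": 1, "yaw": 1.44, "grip": -1}, {"tx": -15, "ty": -1.6, "tz": 1, "yaw": 1.47, "grip": -1}, {"tx": -15, "ty": -1.6, "tz": 1, "yaw": 1.47, "grip": -1}]' --newtons 30

```text
time: 1.4
eef_pos: [0.5249, -0.0161, 0.2412]
ee_rot: [-3.142, -0.0, 3.038]
contact_force: [-0.6, -0.2, -0.7]
gripper_width: 0.993
finger_force: 0.0
```

Emit:
jog_arm --motion '[{"tx": 0, "ty": 0, "tz": -4, "yaw": 0, "grip": -1}, {"tx": 0, "ty": 0, "tz": -8, "yaw": 0, "grip": -1}, {"tx": 0, "ty": 0, "tz": -11, "yaw": 0, "grip": -1}, {"tx": 0, "ty": 0, "tz": -14, "yaw": 0, "grip": -1}, {"tx": 0, "ty": 0, "tz": -14, "yaw": 0, "grip": -1}, {"tx": 0, "ty": 0, "tz": -14, "yaw": 0, "grip": 1}, {"tx": 0, "ty": 0, "tz": -14, "yaw": 0, "grip": 1}, {"tx": 0, "ty": 0, "tz": -14, "yaw": 0, "grip": 1}, {"tx": 0, "ty": 0, "tz": -14, "yaw": 0, "grip": 1}, {"tx": 0, "ty": 0, "tz": -14, "yaw": 0, "grip": 1}, {"tx": 0, "ty": 0, "tz": -14, "yaw": 0, "grip": 1}]' --newtons 30

```text
time: 2.78
eef_pos: [0.5263, -0.0158, 0.1028]
ee_rot: [3.141, 0.003, 3.041]
contact_force: [0.3, 0.5, 6.9]
gripper_width: 0.696
finger_force: 33.5
```

Emit:
jog_arm --motion '[{"tx": 0, "ty": 0, "tz": 0.3, "yaw": 0, "grip": 1}, {"tx": 0, "ty": 0, "tz": 0.6, "yaw": 0, "grip": 1}, {"tx": 0.4, "ty": -0.3, "tz": 0.6, "yaw": -0.06, "grip": 1}, {"tx": 0.8, "ty": -0.6, "tz": 0.6, "yaw": -0.12, "grip": 1}, {"tx": 1.2, "ty": -0.9, "tz": 0.6, "yaw": -0.185, "grip": 1}, {"tx": 1.2, "ty": -0.9, "tz": 0.6, "yaw": -0.185, "grip": 1}, {"tx": 1.2, "ty": -0.9, "tz": 0.6, "yaw": -0.185, "grip": 1}]'

```text
time: 3.65
eef_pos: [0.5366, -0.0249, 0.1072]
ee_rot: [-3.141, -0.001, 2.857]
contact_force: [0.2, -0.0, -2.6]
gripper_width: 0.702
finger_force: 32.8
```

```bash
cat > m.py <<'E'
from h import *
u=np.array([np.cos(-.287),np.sin(-.287)]);w=np.array([-u[1],u[0]]);o=np.array([.568,-.034])
s=get_state();print(s['time'],s['eef_pos'],s['ee_rot'],s['contact_force'])
t=s['eef_pos'][:2]-o;print('tcp board',t@u,t@w)
E
python3 - <<'E'
from m import *
out=[]
for n in('scene','side'):
    im,d=shot(n);P=cloud(n,d);a=(P[...,:2]-o)@u;b=(P[...,:2]-o)@w;Z=P[...,2]
    k=(a>-.09)&(a<.03)&(abs(b)<.045)&(Z>.034)&(Z<.085)
    q=P[k];print(n,k.sum(),'a',np.percentile(a[k],[2,50,98]),'b',np.percentile(b[k],[1,99]))
    k2=k&(a>np.percentile(a[k],98)-.008)
    if n=='scene':print('x face tilt da/dz, da/db',np.linalg.lstsq(np.c_[Z[k2],b[k2],np.ones(k2.sum())],a[k2],rcond=None)[0],a[k2].mean())
    out.append(cv2.resize(im[120:320,200:360] if n=='scene' else im[140:260,280:400],(400,500 if n=='scene' else 400)))
out[1]=cv2.copyMakeBorder(out[1],0,100,0,0,cv2.BORDER_CONSTANT)
cv2.imwrite('pics/c2.png',np.hstack(out))
E
```

```text
3.65 [ 0.53660172 -0.02488492  0.10716159] [-3.14145287e+00 -6.50431048e-04  2.85704298e+00] [ 0.18563769 -0.04527845 -2.57556635]
tcp board -0.03269427057142992 -0.0001458557531425291
scene 414 a [-0.04604574 -0.00892086  0.00476048] b [-0.02977372  0.02946734]
x face tilt da/dz, da/db [-10.26285334   0.21192454   0.36515178] 0.015602526650438871
side 411 a [-0.05921098 -0.05626118 -0.01089606] b [-0.02835752  0.03220472]
```

View pics/c2.png

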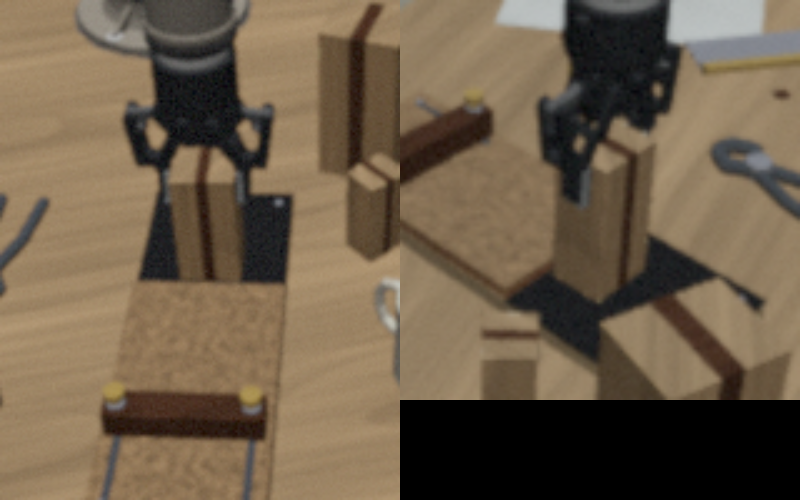

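Left half: the blank is held upright between the fingers just before the step, crop (207,280), and looks parallel to it. The gap is about 8–9 mm, so I'll close it slowly.

Emit:
jog_arm --motion '[{"tx": 0.2, "ty": -0.06, "tz": -0.1, "yaw": 0, "grip": 1}, {"tx": 0.4, "ty": -0.12, "tz": -0.2, "yaw": 0, "grip": 1}, {"tx": 0.6, "ty": -0.18, "tz": -0.2, "yaw": 0, "grip": 1}, {"tx": 0.7, "ty": -0.21, "tz": -0.2, "yaw": 0, "grip": 1}, {"tx": 0.7, "ty": -0.21, "tz": -0.2, "yaw": 0, "grip": 1}]'

```text
time: 4.38
eef_pos: [0.5441, -0.0271, 0.1053]
ee_rot: [3.142, -0.0, 2.856]
contact_force: [-0.1, 0.2, -2.0]
gripper_width: 0.704
finger_force: 32.8
```

Emit:
jog_arm --motion '[{"tx": 0.1, "ty": -0.03, "tz": 0, "yaw": 0, "grip": 1}, {"tx": 0.2, "ty": -0.06, "tz": 0, "yaw": 0, "grip": 1}, {"tx": 0.2, "ty": -0.06, "tz": 0, "yaw": 0, "grip": 1}]'

```text
time: 4.75
eef_pos: [0.5453, -0.0275, 0.1051]
ee_rot: [-3.141, -0.001, 2.856]
contact_force: [-2.3, 1.1, -0.6]
gripper_width: 0.702
finger_force: 32.7
```

Emit:
jog_arm --motion '[{"tx": 0.1, "ty": -0.03, "tz": 0, "yaw": 0, "grip": 1}, {"tx": 0.1, "ty": -0.03, "tz": -0.1, "yaw": 0, "grip": 1}, {"tx": 0.1, "ty": -0.03, "tz": -0.2, "yaw": 0, "grip": 1}, {"tx": 0.1, "ty": -0.03, "tz": -0.3, "yaw": 0, "grip": 1}, {"tx": 0.1, "ty": -0.03, "tz": -0.35, "yaw": 0, "grip": 1}, {"tx": 0.1, "ty": -0.03, "tz": -0.35, "yaw": 0, "grip": 1}]'

```text
time: 5.5
eef_pos: [0.5476, -0.028, 0.1032]
ee_rot: [3.141, 0.001, 2.856]
contact_force: [-6.8, 1.0, 13.4]
gripper_width: 0.7
finger_force: 33.1
```

Emit:
jog_arm --motion '[{"tx": 0, "ty": 0, "tz": 0, "yaw": 0, "grip": 0.8}, {"tx": 0, "ty": 0, "tz": 0, "yaw": 0, "grip": -1}, {"tx": 0, "ty": 0, "tz": 0, "yaw": 0, "grip": -1}, {"tx": 0, "ty": 0, "tz": 0, "yaw": 0, "grip": -1}, {"tx": 0, "ty": 0, "tz": 0, "yaw": 0, "grip": -1}, {"tx": 0, "ty": 0, "tz": 0, "yaw": 0, "grip": -1}, {"tx": 0, "ty": 0, "tz": 3, "yaw": 0, "grip": -1}, {"tx": 0, "ty": 0, "tz": 8, "yaw": 0, "grip": -1}, {"tx": 0, "ty": 0, "tz": 12, "yaw": 0, "grip": -1}, {"tx": -4, "ty": 1.2, "tz": 12, "yaw": 0, "grip": 0}, {"tx": -8, "ty": 2.3, "tz": 12, "yaw": 0, "grip": 0}, {"tx": -8, "ty": 2.3, "tz": 12, "yaw": 0, "grip": 0}]'

```text
time: 7.0
eef_pos: [0.4645, -0.0044, 0.2218]
ee_rot: [-3.141, -0.001, 2.857]
contact_force: [0.3, -0.8, -0.3]
gripper_width: 0.5
finger_force: 0.0
```

```bash
python3 - <<'E'
from m import *
out=[]
for n in('scene','side'):
    im,d=shot(n);P=cloud(n,d);a=(P[...,:2]-o)@u;b=(P[...,:2]-o)@w;Z=P[...,2]
    k=(a>-.1)&(a<.03)&(abs(b)<.06)&(abs(Z-.1485)<.005)
    r=cv2.minAreaRect(np.c_[a[k],b[k]].astype(np.float32));print(n,'top board frame',r,np.percentile(a[k],[2,98]),np.median(Z[k]))
    k=(a>-.1)&(a<.03)&(abs(b)<.06)&(Z>.04)&(Z<.14)
    k2=k&((abs(a)<.012) if n=='scene' else (a<-.035))
    print('x face a~z,b',np.linalg.lstsq(np.c_[Z[k2]-.03,b[k2],np.ones(k2.sum())],a[k2],rcond=None)[0])
    out.append(cv2.resize(im[120:320,200:360] if n=='scene' else im[140:260,280:400],(400,500 if n=='scene' else 400)))
out[1]=cv2.copyMakeBorder(out[1],0,100,0,0,cv2.BORDER_CONSTANT)
cv2.imwrite('pics/c3.png',np.hstack(out))
E
```

```text
7.0 [ 0.46447085 -0.00443554  0.2217644 ] [-3.14084441e+00 -1.01345471e-03  2.85740075e+00] [ 0.28161827 -0.75291281 -0.2629271 ]
tcp board -0.10766353386887154 -0.0009514444262136833
scene top board frame ((-0.023920077830553055, -0.0009577833116054535), (0.053468257188797, 0.06052306294441223), 1.5876117944717407) [-0.04871013  0.00121604] 0.1492185108334524
x face a~z,b [-0.00014845 -0.01395462 -0.00041871]
side top board frame ((-0.0250150877982378, 0.0014117732644081116), (0.06217779219150543, 0.05089881271123886), 87.59593200683594) [-0.049454   -0.00087899] 0.1471742015796914
x face a~z,b [-0.00219073  0.09576618 -0.04832464]
```

View pics/c3.png

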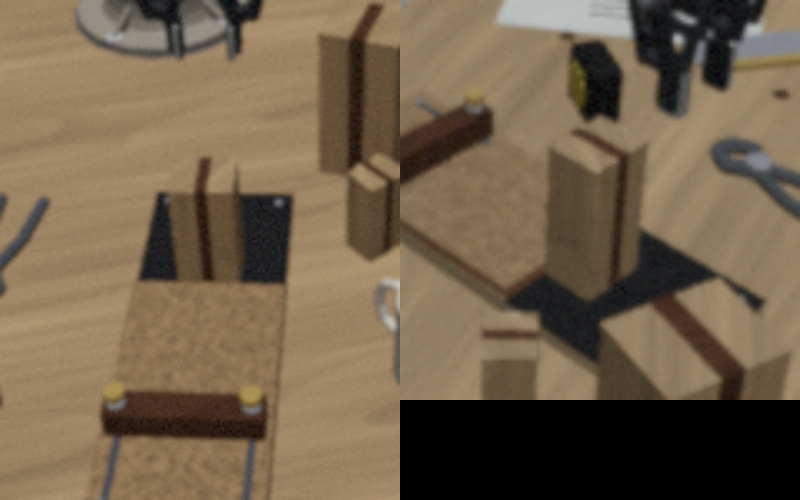

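Step 1 is met: foot at a≈0 on the board, upright, and square within about 0.02 rad. Left crop: the foot line meets the step at (207,280). Next I'll tip it with the two fingers half open, pushing high.

Emit:
jog_arm --motion '[{"tx": 0, "ty": 0, "tz": -5, "yaw": 0, "grip": 0}, {"tx": 0, "ty": 0, "tz": -10.3, "yaw": 0, "grip": 0}, {"tx": 0, "ty": 0, "tz": -10.3, "yaw": 0, "grip": 0}, {"tx": 1.9, "ty": -0.56, "tz": -10.3, "yaw": 0, "grip": 0}, {"tx": 3.8, "ty": -1.12, "tz": -10.3, "yaw": 0, "grip": 0}, {"tx": 4.6, "ty": -1.36, "tz": -10.3, "yaw": 0, "grip": 0}, {"tx": 5.4, "ty": -1.6, "tz": -10.3, "yaw": 0, "grip": 0}, {"tx": 6.2, "ty": -1.83, "tz": -10.3, "yaw": 0, "grip": 0}, {"tx": 7.0, "ty": -2.07, "tz": -10.3, "yaw": 0, "grip": 0}, {"tx": 7.8, "ty": -2.3, "tz": -10.3, "yaw": 0, "grip": 0}, {"tx": 8.6, "ty": -2.54, "tz": -10.3, "yaw": 0, "grip": 0}]'

```text
time: 8.48
eef_pos: [0.5536, -0.0305, 0.1188]
ee_rot: [3.142, 0.0, 2.856]
contact_force: [0.3, -0.4, 0.2]
gripper_width: 0.498
finger_force: 0.0
```

```bash
cat > v.py <<'E'
from m import *
import sys
def look(fn):
    out=[]
    for n in('scene','side'):
        im,d=shot(n);P=cloud(n,d);a=(P[...,:2]-o)@u;b=(P[...,:2]-o)@w;Z=P[...,2]
        k=(a>-.06)&(a<.157)&(abs(b)<.06)&(abs(Z-.080)<.005)
        if k.sum()>30:
            r=cv2.minAreaRect(np.c_[a[k],b[k]].astype(np.float32));print(n,k.sum(),'flat top',np.round(r[0],4),np.round(r[1],4),round(r[2],2),'a',np.percentile(a[k],[1,99]),'b',np.percentile(b[k],[1,99]),'z',np.median(Z[k]))
            print(' plane',np.linalg.lstsq(np.c_[a[k],b[k],np.ones(k.sum())],Z[k],rcond=None)[0])
        out.append(cv2.resize(im[120:320,200:360] if n=='scene' else im[140:260,260:400],(400,500 if n=='scene' else 343)))
        k=(abs(b)<.068)&(a>.14)&(a<.22)&(Z>.036)&(Z<.058)
        if n=='scene': print('stop a',np.percentile(a[k&(Z>.05)],[2,98]))
    out[1]=cv2.copyMakeBorder(out[1],0,157,0,0,cv2.BORDER_CONSTANT)
    if fn: cv2.imwrite('pics/'+fn,np.hstack(out))
look(sys.argv[1] if len(sys.argv)>1 else None)
E
python3 v.py c4.png
```

```text
8.475 [ 0.5535887  -0.03054461  0.11876551] [3.14156016e+00 4.53012029e-05 2.85582203e+00] [ 0.34186067 -0.37041648  0.17887711]
tcp board -0.014799982174805838 -0.0007654371555727617
scene 49 flat top [0.0143 0.0133] [0.0398 0.0812] 44.27 a [-0.02769355  0.0308327 ] b [-0.02868161  0.02903635] z 0.08007644787767965
 plane [ 0.01778316 -0.00601278  0.07965911]
stop a [0.18699848 0.19125491]
side 127 flat top [-0.0103  0.0161] [0.0845 0.0466] 44.98 a [-0.03003752  0.03241738] b [-0.02778215  0.03291288] z 0.08022881231585921
 plane [ 0.01252726 -0.01213033  0.0804637 ]
```

View pics/c4.png

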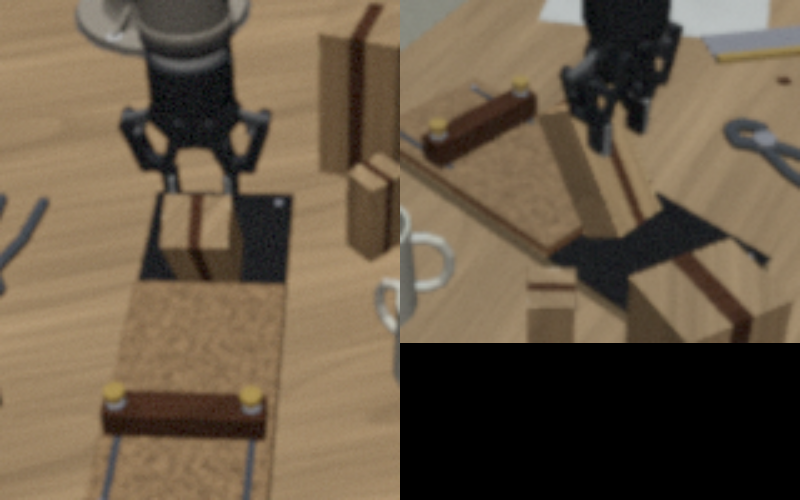

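The blank is about 30° over and pivoting on the step edge, square to it (foot edge at crop (207,275)). I'll keep going.

Emit:
jog_arm --motion '[{"tx": 0.8, "ty": -0.24, "tz": 0, "yaw": 0, "grip": 0}, {"tx": 1.6, "ty": -0.47, "tz": 0, "yaw": 0, "grip": 0}, {"tx": 1.6, "ty": -0.47, "tz": 0, "yaw": 0, "grip": 0}, {"tx": 1.6, "ty": -0.47, "tz": 0, "yaw": 0, "grip": 0}, {"tx": 1.6, "ty": -0.47, "tz": 0, "yaw": 0, "grip": 0}, {"tx": 1.6, "ty": -0.47, "tz": 0, "yaw": 0, "grip": 0}, {"tx": 1.6, "ty": -0.47, "tz": 0, "yaw": 0, "grip": 0}]'

```text
time: 9.45
eef_pos: [0.5689, -0.035, 0.1188]
ee_rot: [-3.142, -0.0, 2.856]
contact_force: [0.4, 0.4, 0.5]
gripper_width: 0.501
finger_force: 0.0
```

```bash
python3 v.py
```

```text
9.45 [ 0.56894007 -0.03503525  0.118845  ] [-3.14159167e+00 -1.91118900e-06  2.85594123e+00] [0.38589174 0.43681632 0.47802525]
tcp board 0.0011946673575052693 -0.0007267907926691321
scene 1072 flat top [ 0.0376 -0.0009] [0.1334 0.0602] 0.11 a [-0.02684287  0.10290037] b [-0.03004897  0.02886715] z 0.0814442202771663
 plane [-0.00410156 -0.00618119  0.08150415]
stop a [0.18682729 0.19054575]
side 628 flat top [0.0376 0.0012] [0.1331 0.0637] 0.19 a [-0.02755839  0.10163851] b [-0.02792231  0.03224514] z 0.07912828530518956
 plane [ 0.00208644 -0.00791709  0.07901885]
```

The blank is flat, with its foot at a=-27 mm and head at 102 mm, square within 0.003 rad. The stop face is near 162 mm. I'll go behind the foot and low.

Emit:
jog_arm --motion '[{"tx": -3.5, "ty": 1.03, "tz": 1, "yaw": 0, "grip": 0}, {"tx": -7.4, "ty": 2.18, "tz": 1, "yaw": 0, "grip": 0}, {"tx": -7.4, "ty": 2.18, "tz": 0, "yaw": 0, "grip": 0}, {"tx": -7.4, "ty": 2.18, "tz": -4, "yaw": 0, "grip": 0}, {"tx": -7.4, "ty": 2.18, "tz": -7.2, "yaw": 0, "grip": 0}, {"tx": -7.4, "ty": 2.18, "tz": -7.2, "yaw": 0, "grip": 0}, {"tx": -7.4, "ty": 2.18, "tz": -7.2, "yaw": 0, "grip": 0}]'

```text
time: 10.42
eef_pos: [0.4961, -0.0134, 0.0475]
ee_rot: [3.141, 0.001, 2.856]
contact_force: [0.3, 0.2, 0.4]
gripper_width: 0.5
finger_force: 0.0
```

Emit:
jog_arm --motion '[{"tx": 1.5, "ty": -0.44, "tz": 0, "yaw": 0, "grip": 0}, {"tx": 2.8, "ty": -0.83, "tz": 0, "yaw": 0, "grip": 0}, {"tx": 3.2, "ty": -0.94, "tz": 0, "yaw": 0, "grip": 0}, {"tx": 3.6, "ty": -1.06, "tz": 0, "yaw": 0, "grip": 0}, {"tx": 4.0, "ty": -1.18, "tz": 0, "yaw": 0, "grip": 0}, {"tx": 4.4, "ty": -1.3, "tz": 0, "yaw": 0, "grip": 0}, {"tx": 4.8, "ty": -1.42, "tz": 0, "yaw": 0, "grip": 0}, {"tx": 5.2, "ty": -1.53, "tz": 0, "yaw": 0, "grip": 0}, {"tx": 5.6, "ty": -1.65, "tz": 0, "yaw": 0, "grip": 0}, {"tx": 6.0, "ty": -1.77, "tz": 0, "yaw": 0, "grip": 0}, {"tx": 6.4, "ty": -1.89, "tz": 0, "yaw": 0, "grip": 0}, {"tx": 6.8, "ty": -2.0, "tz": 0, "yaw": 0, "grip": 0}, {"tx": 7.2, "ty": -2.12, "tz": 0, "yaw": 0, "grip": 0}, {"tx": 7.6, "ty": -2.24, "tz": 0, "yaw": 0, "grip": 0}]'

```text
time: 12.18
eef_pos: [0.5713, -0.0358, 0.0468]
ee_rot: [3.142, 0.0, 2.856]
contact_force: [-0.9, -0.4, -0.9]
gripper_width: 0.501
finger_force: 0.5
```

```bash
python3 v.py c5.png
```

```text
12.175 [ 0.57130302 -0.03575696  0.04682027] [3.14156353e+00 3.24520899e-05 2.85583450e+00] [-0.89014714 -0.41071776 -0.93770301]
tcp board 0.003665268796720483 -0.0007500951967826201
scene 1210 flat top [0.0721 0.0008] [0.1476 0.0685] 1.42 a [0.00958275 0.14468825] b [-0.03016776  0.02927447] z 0.08136281808247203
 plane [-0.00359232 -0.00156209  0.08155193]
stop a [0.14180097 0.19134522]
side 388 flat top [ 0.0679 -0.001 ] [0.0719 0.1521] 88.21 a [-0.00690234  0.14346376] b [-0.02836664  0.03343086] z 0.0791702620209096
 plane [-0.00144135 -0.01115627  0.07934449]
```

View pics/c5.png

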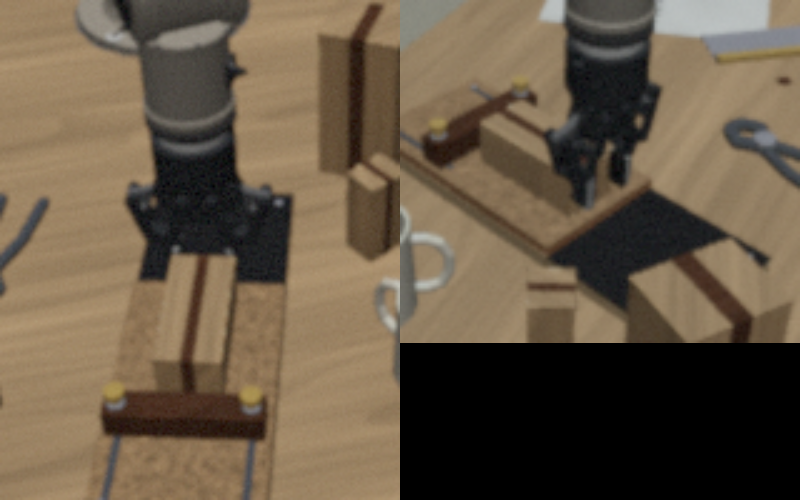

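The blank slides square, with its head at crop (185,390), about 17 mm before the stop. Now I'll approach slowly.

Emit:
jog_arm --motion '[{"tx": 0.2, "ty": -0.06, "tz": 0, "yaw": 0, "grip": 0}, {"tx": 0.4, "ty": -0.12, "tz": 0, "yaw": 0, "grip": 0}, {"tx": 0.6, "ty": -0.18, "tz": 0, "yaw": 0, "grip": 0}, {"tx": 0.8, "ty": -0.24, "tz": 0, "yaw": 0, "grip": 0}, {"tx": 1.0, "ty": -0.3, "tz": 0, "yaw": 0, "grip": 0}, {"tx": 1.1, "ty": -0.32, "tz": 0, "yaw": 0, "grip": 0}, {"tx": 1.2, "ty": -0.35, "tz": 0, "yaw": 0, "grip": 0}]'

```text
time: 13.15
eef_pos: [0.5831, -0.0392, 0.0468]
ee_rot: [-3.142, -0.0, 2.856]
contact_force: [-2.9, 0.2, 1.8]
gripper_width: 0.501
finger_force: 1.3
```

Emit:
jog_arm --motion '[{"tx": 0.05, "ty": -0.015, "tz": 0, "yaw": 0, "grip": 0}, {"tx": 0.1, "ty": -0.03, "tz": 0, "yaw": 0, "grip": 0}, {"tx": 0.15, "ty": -0.045, "tz": 0, "yaw": 0, "grip": 0}]'

```text
time: 13.52
eef_pos: [0.5845, -0.0397, 0.0468]
ee_rot: [3.142, 0.0, 2.856]
contact_force: [-1.8, 1.1, 0.3]
gripper_width: 0.498
finger_force: 1.0
```

```bash
python3 v.py
```

```text
13.525 [ 0.58453431 -0.03966671  0.04676894] [3.14156851e+00 2.97201437e-05 2.85578184e+00] [-1.83306833  1.13618454  0.30119456]
tcp board 0.01746212121702628 -0.0007544557144757613
scene 1205 flat top [ 0.0813 -0.0029] [0.0679 0.1526] 88.25 a [0.02191415 0.15648801] b [-0.03028322  0.02909014] z 0.08141128014497434
 plane [-0.00298506 -0.00223838  0.08158396]
stop a [0.15579211 0.1910104 ]
side 356 flat top [0.0813 0.0034] [0.0641 0.1508] 89.81 a [0.00672721 0.15580908] b [-0.02804684  0.03396022] z 0.07925289065075725
 plane [-0.00191619 -0.01231708  0.07948026]
```

Emit:
jog_arm --motion '[{"tx": 0.05, "ty": -0.015, "tz": 0, "yaw": 0, "grip": 0}, {"tx": 0.1, "ty": -0.03, "tz": 0, "yaw": 0, "grip": 0}, {"tx": 0.15, "ty": -0.045, "tz": 0, "yaw": 0, "grip": 0}]'

```text
time: 14.0
eef_pos: [0.5861, -0.0401, 0.0468]
ee_rot: [3.142, 0.0, 2.856]
contact_force: [-2.4, 0.2, 0.8]
gripper_width: 0.5
finger_force: 0.8
```

Emit:
jog_arm --motion '[{"tx": 0.05, "ty": -0.015, "tz": 0, "yaw": 0, "grip": 0}, {"tx": 0.1, "ty": -0.03, "tz": 0, "yaw": 0, "grip": 0}]'

```text
time: 14.25
eef_pos: [0.5871, -0.0405, 0.0468]
ee_rot: [-3.142, 0.0, 2.856]
contact_force: [-1.0, 0.1, 0.1]
gripper_width: 0.502
finger_force: 0.7
```

Emit:
jog_arm --motion '[{"tx": 0.05, "ty": -0.015, "tz": 0, "yaw": 0, "grip": 0}, {"tx": 0.1, "ty": -0.03, "tz": 0, "yaw": 0, "grip": 0}]'

```text
time: 14.5
eef_pos: [0.588, -0.0407, 0.0468]
ee_rot: [-3.142, -0.0, 2.856]
contact_force: [-2.8, 1.3, 1.6]
gripper_width: 0.495
finger_force: 1.3
```

Emit:
jog_arm --motion '[{"tx": 0.05, "ty": -0.015, "tz": 0, "yaw": 0, "grip": 0}, {"tx": 0.1, "ty": -0.03, "tz": 0, "yaw": 0, "grip": 0}]'

```text
time: 14.75
eef_pos: [0.588, -0.0407, 0.0468]
ee_rot: [-3.141, -0.002, 2.856]
contact_force: [-6.6, 2.0, 4.7]
gripper_width: 0.502
finger_force: 3.3
```

Contact: about 6.9 N of push less 2 N of sliding friction leaves roughly 5 N on the stop. I'll hold.

Emit:
jog_arm --motion '[{"tx": 0, "ty": 0, "tz": 0, "yaw": 0, "grip": 0}, {"tx": 0, "ty": 0, "tz": 0, "yaw": 0, "grip": 0}, {"tx": 0, "ty": 0, "tz": 0, "yaw": 0, "grip": 0}, {"tx": 0, "ty": 0, "tz": 0, "yaw": 0, "grip": 0}]'

```text
time: 15.25
eef_pos: [0.588, -0.0407, 0.0467]
ee_rot: [-3.141, -0.002, 2.856]
contact_force: [-4.7, 1.5, 4.0]
gripper_width: 0.499
finger_force: 2.8
```

Emit:
jog_arm --motion '[{"tx": 0.03, "ty": -0.01, "tz": 0, "yaw": 0, "grip": 0}, {"tx": 0.03, "ty": -0.01, "tz": 0, "yaw": 0, "grip": 0}, {"tx": 0.03, "ty": -0.01, "tz": 0, "yaw": 0, "grip": 0}]'

```text
time: 15.62
eef_pos: [0.588, -0.0407, 0.0468]
ee_rot: [-3.141, -0.003, 2.856]
contact_force: [-6.3, 1.5, 6.0]
gripper_width: 0.5
finger_force: 3.3
```

Emit:
jog_arm --motion '[{"tx": 0, "ty": 0, "tz": 0, "yaw": 0, "grip": 0}, {"tx": 0, "ty": 0, "tz": 0, "yaw": 0, "grip": 0}, {"tx": 0, "ty": 0, "tz": 0, "yaw": 0, "grip": 0}, {"tx": 0, "ty": 0, "tz": 0, "yaw": 0, "grip": 0}, {"tx": 0, "ty": 0, "tz": 0, "yaw": 0, "grip": 0}, {"tx": 0, "ty": 0, "tz": 0, "yaw": 0, "grip": 0}]'

```text
time: 16.38
eef_pos: [0.588, -0.0407, 0.0468]
ee_rot: [-3.141, -0.003, 2.856]
contact_force: [-6.7, 1.4, 5.4]
gripper_width: 0.503
finger_force: 3.3
```

Force held steady for over a second. Now I'll back off straight, rise clear and check.

Emit:
jog_arm --motion '[{"tx": -0.1, "ty": 0.03, "tz": 0, "yaw": 0, "grip": 0}, {"tx": -0.4, "ty": 0.12, "tz": 0, "yaw": 0, "grip": 0}, {"tx": -2, "ty": 0.6, "tz": 0, "yaw": 0, "grip": 0}, {"tx": -5, "ty": 1.5, "tz": 0, "yaw": 0, "grip": 0}, {"tx": -8, "ty": 2.4, "tz": 4, "yaw": 0, "grip": 0}, {"tx": -9, "ty": 2.6, "tz": 9, "yaw": 0, "grip": 0}, {"tx": -9, "ty": 2.6, "tz": 15, "yaw": 0, "grip": 0}, {"tx": -9, "ty": 2.6, "tz": 15, "yaw": 0, "grip": 0}, {"tx": -9, "ty": 2.6, "tz": 15, "yaw": 0, "grip": 0}]'

```text
time: 17.5
eef_pos: [0.4996, -0.0153, 0.197]
ee_rot: [3.141, 0.001, 2.856]
contact_force: [-0.0, -0.5, -0.2]
gripper_width: 0.501
finger_force: 0.0
```

```bash
sed -i 's/a<.157/a<.161/' v.py; python3 v.py c6.png
```

```text
17.5 [ 0.4995971  -0.01529812  0.19701288] [3.14135865e+00 1.43342498e-03 2.85554671e+00] [-3.37768042e-04 -4.65043060e-01 -1.84568978e-01]
tcp board -0.07089910116863349 -0.00142631030362835
scene 1184 flat top [ 0.0952 -0.0007] [0.1316 0.0602] 0.09 a [0.03287979 0.16068012] b [-0.02994982  0.02897129] z 0.08142509389226998
 plane [-0.00343084 -0.00451731  0.08165079]
stop a [0.18672723 0.19117166]
side 592 flat top [0.095  0.0016] [0.0621 0.131 ] 89.68 a [0.03073074 0.15873427] b [-0.02805618  0.03200127] z 0.07916810332739477
 plane [ 0.00205942 -0.00808475  0.07892453]
```

View pics/c6.png

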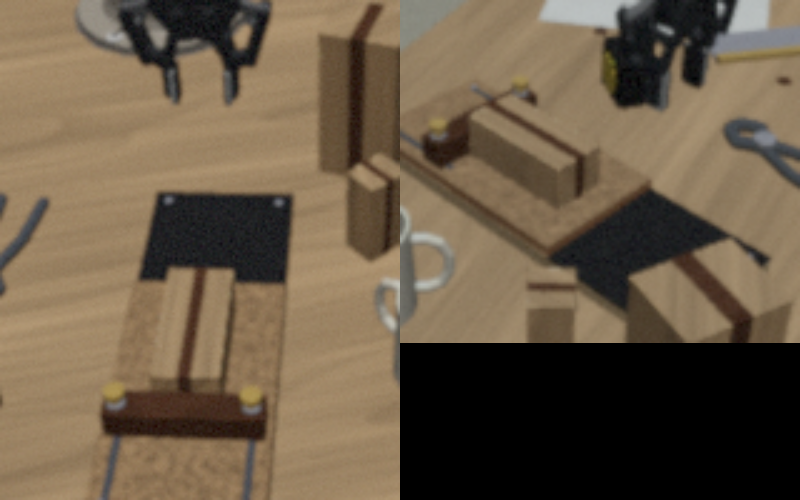

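The blank lies flat and square with its head against the stop, crop (188,390). The stop's far edge is still at 191 mm, so it hasn't moved, and the gripper is clear.

```bash
python3 -c "
from h import *
print(manip.job_done())"
```

```text
the job is handed in; nothing more can be done
None
```

I handed the job in at about 17.5 s: the blank was set square at the step, tipped flat onto the cork, and pressed against the end stop with an estimated 5 N for over a second; the last camera check showed the stop unmoved and the gripper clear (no verdict came back).

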